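Sort the fingerprint bench into the latched kit case and the tool tray

TASK

Clear the fingerprinting bench: swing the latch lever of the blue kit case fully aside, then open its lid until it stands up open, and leave it so. Stand the two black-capped powder bottles upright inside the case, never tipping them on the way, and lay the ink roller flat inside the yellow tray. Leave the amber beaker, the ink pad and the tape roll where they are.

Things in the scene. Friction and masses are not known exactly. Their poses are not given: they have to be found in the camera images.
- case: Fixed blue plastic kit case, an open box 180 x 220 x 75 mm (its x, y, z), walls and floor 5 mm, under a hinged lid. Origin: centre of its underside; its -x side is the front, where latch and lid knob are. It stands left or right of the robot's middle.
- latch (a joint): Latch lever angle (rad), 0 = lying straight back over the lid and holding it shut, up to 1.65 = swung aside, parallel to the case's front, clear of the lid. It turns anticlockwise seen from above (tab goes towards case +y, then -x) and stays where left. Flat steel arm 66 mm long, 14 mm wide, 87 to 94 mm above the desk.
- latch_tab (a point): Grip point of the latch's upright red tab: round, 13 mm in diameter, from 94 to 129 mm above the desk; this point is on its axis, 115 mm above the desk. It runs on a circle of 60 mm radius about latch_pivot.
- latch_pivot (a point): The latch's upright pivot axis, at (-103, 25) mm in the case's frame, 90 mm above the desk, on a black block 22 mm square in front of the case.
- lid (a joint): Lid angle (rad), 0 = shut, 1.57 = standing upright, 1.8 = fully open, leaning away from the robot. A stiff hinge: it stays where it is left. Blue lid 180 x 220 x 8 mm, top 83 mm above the desk when shut.
- lid_handle (a point): Centre of the black lid knob: a bar 24 mm long along the case's y, 18 mm in diameter, on a 10 mm stem; 28 mm above the lid's top face, 15 mm behind its front edge, 50 mm to the case's -y side of its middle. Gripped by its two ends it can turn between the fingers as the lid swings.
- lid_hinge (a point): Middle of the lid's hinge line, on the case's far (+x) top rim, 75 mm above the desk; the hinge runs along the case's y.
- tray: Fixed yellow open tool tray 210 x 180 x 35 mm (its x, y, z), walls and floor 5 mm. Origin: centre of its underside. It stands on the other side from the case.
- shield: Fixed clear acrylic powder shield with aluminium edge: a flat sheet 290 mm wide (y) from 20 mm in front (-x) of its origin to 110 mm behind it, 215 to 221 mm above the desk (aluminium front edge 213 to 223 mm). Two round posts of 14 mm at (100, +-130) mm; a 6 mm high foot bar runs between them. Front and sides are open. Origin: on the desk below the sheet; +x points away from the robot.
- bottle_a: Powder bottle standing under the front edge of the shield: white round plastic bottle with grey band and black cap, 44 mm in diameter, 68 mm high (cap the top 18 mm, 40 mm in diameter). Origin: centre of its underside, z along its axis.
- bottle_b: The other powder bottle, the same as bottle_a.
- roller: Ink roller lying on the desk, 155 mm long: red handle 95 x 20 x 22 mm at its -x end (x = -80 to +14 mm), black rubber roller 28 mm in diameter and 46 mm wide (56 mm over its steel fork) centred 60 mm to +x. Origin: at the height of its underside, near the middle of its length.
- beaker: Bystander: open amber glass beaker, 48 mm in diameter, 66 mm high, standing in one row with the bottles under the shield. Origin: centre of its underside.
- inkpad: Bystander: round grey and black ink pad, 64 mm in diameter, 17 mm high, with a 10 mm hinge tab, lying beside the ink roller in front of the shield. Origin: centre of its underside.
- tape: Bystander: red roll of tape lying flat, 74 mm outside diameter, 30 mm high, on the desk near the robot. Origin: centre of its underside.

How it is judged:
By the outcome, as a careful person would: the job done as asked, in the order asked, and still so for the second after the job is handed in, with the robot touching nothing.
It also fails if it takes over 72 s, if anything falls off the work surface, if the arm or the gripper's body presses on something with over 40 N, if the wrist force passes 120 N, or if a joint passes its speed limit or range.

ROBOT

A 6-joint arm with a two-finger parallel gripper is mounted at the origin on the work surface. World frame = base frame: x ahead of the robot, y to its left, z up, the work surface at z = 0. Lengths are in m, angles in degrees, forces in N, time in s.
With the tool pointing down it reaches from about 0.25 to 0.725 m from the base axis. Payload 9.7 kg.
Tool frame: the origin (TCP) lies at the very end of the fingers, on their centre line; the grasp point (between the pads) lies 19 mm behind it; z points along the fingers, y is the direction in which the jaws open and shut (so a half turn about z gives the same grasp; the last joint's range is limited). The gripper opens to 85 mm and grips with 20 to 120 N. Pads are 22 mm wide; open, the fingers measure 114 mm over their backs; the gripper's body (76 mm by 85 mm) begins 54 mm behind the grasp point. The pads swing forward as they close: fully open they stand 13 mm farther back than shut.
Start: joints at [72.307, 4.979, 10.078, 95.1, 0, 90], TCP at [0.167, 0.524, 0.231] pointing down, gripper open.
Joint ranges: [-179.16, 179.16], [-48.56, 103.87], [-65.8, 70.77], [-126.05, 130.52], [-82.76, 87.17], [-180, 180]. Speed limits (degrees/s): [127.2, 127.2, 147.25, 180, 180, 180].

INTERFACE

Orientations are given as [roll, pitch, yaw] about the fixed x, y, z axes, in that order (R = Rz(yaw) Ry(pitch) Rx(roll)).
In Python, from workcell import bot gives the robot as it stands.
- The arm moves only by the shell command python3 -m pendant 'ROWS' [FORCE]. ROWS is JSON, a list that holds one entry, the list of rows, each a list of 7 numbers: the shift along the tool's x, y, z in cm, then the turn, a rotation vector about the tool's x, y, z in rad, then the opening in per cent of the stroke, from 0 (shut) to 100 (fully open). In form: [[[dx, dy, dz, ax, ay, az, gripper], ...]]. A call has 1 to 5 rows; each row shifts and turns the pose as measured when the row begins, along the tool's axes as they then stand; what a row does not reach is not made up. A row lasts 1/12 s, in which the tool goes at most 41.7 mm and 7.16 degrees, less where a joint would pass 70% of its speed; a pose out of reach is approached as far as the arm can. A call with a gripper value outside its range is refused whole. The fingers move at their own pace and stop on an object; FORCE is the grip in N (left out, the last holds). Time passes only in rows, so rows that do not move let the fingers close. It gives the time, the measured TCP pose, the force and the opening at its end, in the units of the state.
- bot.get_obs(): the state, without advancing time (a new reading comes with each control period).
- bot.camera(name): name is "scene" or "side" or "wrist"; returns the picture (420x560x3 uint8, red, green, blue); there is no depth.
- bot.get_calibration(name): a dict with "intrinsics" (3x3 intrinsics, pixels), "D" ([k1, k2, p1, p2, k3] as OpenCV has them; the pictures are not rectified), "pose" (4x4, takes a point from camera to world coordinates); the wrist camera has in their place "T_tool_cam" (4x4, takes a point from camera to tool coordinates, whose origin is the TCP and whose axes are the flange's). Camera axes: x right, y down, z forward; pixel columns grow to the right and rows downward; lengths in m; the calibration is good to about 2 mm. A picture is of the moment at which its call begins: read the wrist's pose just before it. get_calibration takes no time and is no camera call.
- bot.job_done(): hands the job in, once; it reports no verdict.
Trained networks look in the newest picture that a camera, given by its name, has taken for a name from the list of things; names that differ only in an ending like _2 or _b are one class to them, and where a whole thing is asked for, a point or a joint stands for the part that bears it (a point fixed in the world has none). Each returns a list of dicts, best first, with "confidence" (0 to 1); they miss things now and then, are a little off and sometimes report something else, mostly with a low value. They report only what shows in the picture. A call takes as long as a camera call.
- bot.masks_of(camera, thing): "pixels" (420x560 bool, what is visible of it) and "extent" ([left, top, right, bottom] in pixels, round what is visible of it).
- bot.mark_of(camera, thing): "uv" ([column, row] in pixels: a listed point, or the origin of a listed thing).
The state is a dict: "time": time; "q": joint angles; "qd": joint speeds; "joint_efforts": joint torques, N m; "ee_pos": TCP position; "tcp_rot": TCP orientation; "wrist_force": force on the tool from outside, world axes, zero at the start; "torque": the same for the moment, N m; "opening": finger opening in m.
Only numpy, scipy, OpenCV 4.12 (cv2) and the standard library are available. Lean on these libraries where they do the work, as an engineer would, in place of code of your own. Each camera call takes 0.05 s, during which the arm holds its last target. There are 200 camera calls.

## Working session

There is one attempt and no reset: what is moved stays moved. The work goes in short steps, Python scripts to look and compute and a shell command to move; the robot and the scene stay as the last step left them, time stands still between calls to the robot, and variables do not carry over. Pictures are saved under pics/ and viewed, about 8 in all and at most 12, crops included, and the job is handed in when it is done.

```bash
mkdir -p pics; ls
cat > h.py <<'E'
import numpy as np, cv2
from scipy.spatial.transform import Rotation as R
from workcell import bot
def tool():
    o=bot.get_obs(); T=np.eye(4); T[:3,:3]=R.from_euler('xyz',o['tcp_rot'],degrees=True).as_matrix(); T[:3,3]=o['ee_pos']; return T
def cam(n):
    c=bot.get_calibration(n); K=np.array(c['intrinsics']); D=np.array(c['D'])
    P=tool()@np.array(c['T_tool_cam']) if n=='wrist' else np.array(c['pose'])
    return K,D,P
def ray(C,uv):
    K,D,P=C; p=cv2.undistortPoints(np.array([[uv]],float),K,D)[0,0]
    return P[:3,3],P[:3,:3]@np.array([p[0],p[1],1])
def atz(C,uv,z):
    o,d=ray(C,uv); return o+d*(z-o[2])/d[2]
def proj(C,X):
    K,D,P=C; Q=np.linalg.inv(P); return cv2.projectPoints(np.array(X,float).reshape(-1,1,3),cv2.Rodrigues(Q[:3,:3])[0],Q[:3,3],K,D)[0].reshape(-1,2)
def tri(rs):
    A=0;b=0
    for o,d in rs:
        d=d/np.linalg.norm(d);M=np.eye(3)-np.outer(d,d);A=A+M;b=b+M@o
    return np.linalg.solve(A,b)
def rel(p,rpy=None):
    "tool-frame shift in cm (and rotvec) to world TCP p"
    T=tool(); s=T[:3,:3].T@(np.array(p)-T[:3,3])*100
    rv=np.zeros(3) if rpy is None else (R.from_matrix(T[:3,:3].T)*R.from_euler('xyz',rpy,degrees=True)).as_rotvec()
    return s.round(2),rv.round(3)
E
python3 - <<'E'
from h import *
print(bot.get_obs())
ims={n:bot.camera(n) for n in('scene','side')}
for n in ims: cv2.imwrite(f'pics/{n}0.png',ims[n][:,:,::-1])
Z=dict(case=0,latch_tab=.115,latch_pivot=.09,lid_handle=.111,lid_hinge=.075,tray=0,shield=0,bottle_a=0,roller=0,beaker=0,inkpad=0,tape=0)
for n in('scene','side'):
    C=cam(n)
    for t in Z:
        for m in bot.mark_of(n,t)[:3]:
            if m['confidence']>.3: print(n,t,round(m['confidence'],2),np.round(m['uv']),atz(C,m['uv'],Z[t])[:2].round(3))
E
```

```text
pics
{'time': 0.0, 'q': array([7.23069158e+01, 5.01117087e+00, 1.00333562e+01, 9.51004260e+01,
       2.95863400e-04, 8.99999188e+01]), 'qd': array([ 0.02989773, -0.01428735, -0.04759856,  0.05696456, -0.05262952,
       -0.01893411]), 'joint_efforts': array([-1.59951187e-04, -5.20385385e+01,  4.64810371e+01,  1.60354137e-02,
       -4.18831758e-05, -3.93057618e-06]), 'ee_pos': array([0.16707984, 0.52375342, 0.23057257]), 'tcp_rot': array([-1.79921759e+02, -2.95974054e-04,  1.62306997e+02]), 'wrist_force': array([-0.07907433, -0.41725665, -0.54705512]), 'torque': array([0.06000958, 0.0456666 , 0.03063521]), 'opening': 0.08536605922318673}
scene case 0.6 [334. 345.] [0.539 0.292]
scene latch_tab 0.58 [368. 327.] [0.49  0.322]
scene latch_pivot 0.84 [394. 317.] [0.423 0.327]
scene lid_handle 0.63 [357. 290.] [0.461 0.245]
scene lid_handle 0.51 [371. 327.] [0.483 0.324]
scene lid_hinge 0.67 [302. 351.] [0.621 0.285]
scene tray 0.65 [228. 176.] [ 0.52  -0.278]
scene roller 0.7 [273. 218.] [ 0.483 -0.076]
scene beaker 0.77 [254. 302.] [0.643 0.112]
scene inkpad 0.72 [295. 262.] [0.504 0.069]
scene tape 0.88 [305. 196.] [ 0.366 -0.098]
side case 0.87 [222. 191.] [0.535 0.296]
side latch_tab 0.53 [201. 154.] [0.497 0.326]
side latch_pivot 0.52 [181. 171.] [0.431 0.316]
side latch_pivot 0.44 [222. 192.] [0.469 0.16 ]
side lid_handle 0.94 [200. 170.] [0.458 0.257]
side tray 0.72 [358. 325.] [ 0.515 -0.291]
side bottle_a 0.79 [340. 253.] [ 0.628 -0.106]
side bottle_a 0.59 [317. 230.] [ 0.64  -0.004]
side roller 0.83 [280. 273.] [ 0.476 -0.081]
side beaker 0.78 [295. 211.] [0.643 0.094]
side beaker 0.75 [339. 250.] [ 0.632 -0.096]
side inkpad 0.93 [256. 234.] [0.508 0.07 ]
side tape 0.6 [244. 298.] [ 0.372 -0.099]
```

Run:
```python
from h import *
a=cv2.imread('pics/scene0.png');b=cv2.imread('pics/side0.png')
cv2.imwrite('pics/a.png',cv2.resize(a,None,fx=1.42,fy=1.42)); cv2.imwrite('pics/b.png',cv2.resize(b,None,fx=1.42,fy=1.42))
for n in('scene','side'): print(cam(n)[2].round(2))
```

```text
[[-0.86  0.41 -0.29  0.78]
 [ 0.5   0.69 -0.52  0.48]
 [-0.02 -0.59 -0.8   0.89]
 [ 0.    0.    0.    1.  ]]
[[ 0.82 -0.33  0.46  0.06]
 [-0.57 -0.47  0.68 -0.69]
 [-0.01 -0.82 -0.57  0.68]
 [ 0.    0.    0.    1.  ]]
```

View pics/a.png

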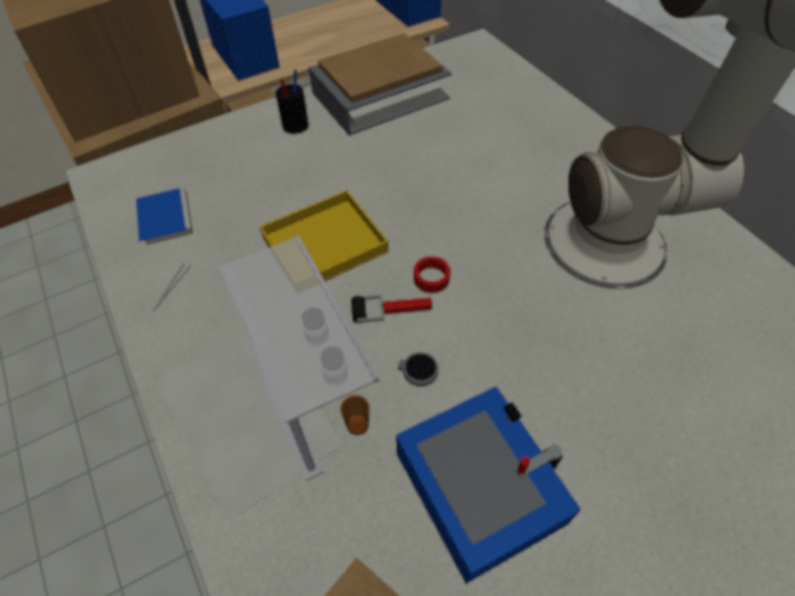

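View pics/b.png

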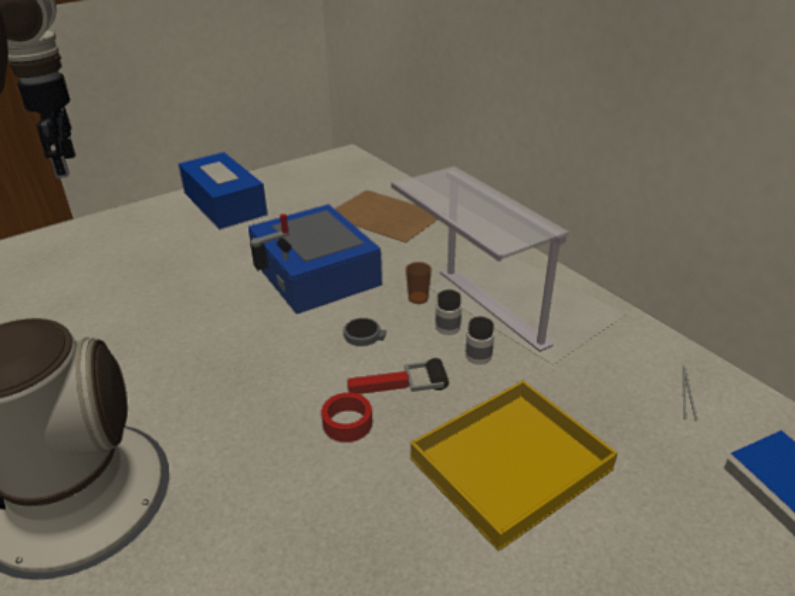

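The scene view shows the case at lower right, with the red tab at about (523,465) and the knob at (513,411) in the enlarged picture. The roller, ink pad and tape lie in front of the shield. The side view shows the two bottles at (449,312) and (480,340), with the beaker left of them. Next I fit the case, tray, shield, bottle and roller poses from the masks.

```bash
cat > fit.py <<'E'
from h import *
from scipy.optimize import minimize
def box(lx,ly,z0,z1): return np.array([[x,y,z] for x in(-lx/2,lx/2) for y in(-ly/2,ly/2) for z in(z0,z1)])
def fit(things,pts,x0,ms):
    def cost(p):
        c,s=np.cos(p[2]),np.sin(p[2]); W=pts@np.array([[c,s,0],[-s,c,0],[0,0,1]])+[p[0],p[1],0]; e=0
        for C,m in ms:
            im=np.zeros((1680,2240),np.uint8); cv2.fillConvexPoly(im,cv2.convexHull((proj(C,W)*4+1.5).round().astype(np.int32)),255)
            im=cv2.resize(im,(560,420),interpolation=cv2.INTER_AREA)/255.
            e+=np.abs(im-m).sum()/m.sum()
        return e
    r=min((minimize(cost,[x0[0],x0[1],a],method='Nelder-Mead',options=dict(initial_simplex=np.array([[x0[0],x0[1],a],[x0[0]+.02,x0[1],a],[x0[0],x0[1]+.02,a],[x0[0],x0[1],a+.15]]),xatol=2e-4,fatol=1e-4)) for a in(-.25,0.05,.3)),key=lambda r:r.fun)
    return r.x.round(4),np.degrees(r.x[2]).round(1),round(r.fun,3)
E
python3 - <<'E'
from fit import *
ims={n:bot.camera(n) for n in('scene','side')}
C={n:cam(n) for n in ims}
def mk(n,t,k=0):
    r=[m for m in bot.masks_of(n,t) if m['confidence']>.3]
    print(n,t,[(round(m['confidence'],2),np.round(m['extent']).tolist(),int(m['pixels'].sum())) for m in r]); return r
case=[(C[n],np.maximum.reduce([m['pixels'] for t in('case','lid') for m in mk(n,t)[:1]]).astype(float)) for n in C]
print('case',fit(0,box(.18,.22,0,.083),(.54,.294),case)); 
for i in(0,1): print(' only',i,fit(0,box(.18,.22,0,.083),(.54,.294),case[i:i+1]))
tr=[(C[n],mk(n,'tray')[0]['pixels'].astype(float)) for n in C]
print('tray',fit(0,box(.21,.18,0,.035),(.517,-.285),tr))
print('tray side',fit(0,box(.21,.18,0,.035),(.517,-.285),tr[1:]))
for n in C:
    mk(n,'bottle_a'); mk(n,'beaker'); mk(n,'shield')
    m=mk(n,'roller')
    if m:
        v,u=np.nonzero(m[0]['pixels']); P=np.array([atz(C[n],(a,b),.012)[:2] for a,b in zip(u,v)]); c=P.mean(0); w,V=np.linalg.eigh(np.cov((P-c).T)); d=V[:,1]; s=(P-c)@d
        print('roller',c.round(3),np.degrees(np.arctan2(d[1],d[0])).round(1),(c+d*s.min()).round(3),(c+d*s.max()).round(3))
    for t in ('bottle_a','beaker','shield'): print(t,[(round(m['confidence'],2),np.round(m['uv'],1).tolist(),atz(C[n],m['uv'],0)[:2].round(3).tolist()) for m in bot.mark_of(n,t)])
E
```

```text
scene case [(0.78, [277.0, 273.0, 410.0, 409.0], 10606)]
scene lid [(0.74, [281.0, 272.0, 412.0, 404.0], 9019), (0.62, [280.0, 249.0, 311.0, 272.0], 510)]
side case [(0.59, [176.0, 142.0, 268.0, 222.0], 4888)]
side lid [(0.77, [175.0, 148.0, 268.0, 199.0], 2684)]
case (array([ 0.5308,  0.2936, -0.0685]), np.float64(-3.9), np.float64(0.055))
 only 0 (array([ 0.5308,  0.2936, -0.0646]), np.float64(-3.7), np.float64(0.031))
 only 1 (array([ 0.5313,  0.2932, -0.0724]), np.float64(-4.1), np.float64(0.023))
scene tray [(0.76, [183.0, 139.0, 273.0, 197.0], 3025), (0.56, [245.0, 208.0, 305.0, 228.0], 616), (0.43, [277.0, 248.0, 313.0, 270.0], 501)]
side tray [(0.95, [291.0, 268.0, 433.0, 389.0], 9628)]
tray (array([ 0.5141, -0.2939,  0.0022]), np.float64(0.1), np.float64(0.343))
tray side (array([ 0.5141, -0.2952,  0.0223]), np.float64(1.3), np.float64(0.021))
scene bottle_a []
scene beaker [(0.76, [243.0, 280.0, 262.0, 307.0], 445)]
scene shield [(0.85, [155.0, 168.0, 266.0, 338.0], 8600)]
scene roller [(0.61, [245.0, 209.0, 303.0, 226.0], 586)]
roller [ 0.487 -0.076] 154.5 [ 0.547 -0.105] [ 0.408 -0.039]
bottle_a []
beaker [(0.65, [253.1, 300.0], [0.642, 0.106])]
shield [(0.6, [273.4, 218.7], [0.483, -0.075])]
side bottle_a [(0.95, [328.0, 221.0, 350.0, 258.0], 627), (0.8, [307.0, 206.0, 328.0, 236.0], 497)]
side beaker [(0.77, [286.0, 187.0, 302.0, 212.0], 414)]
side shield [(0.64, [275.0, 120.0, 402.0, 250.0], 5132)]
side roller [(0.78, [242.0, 254.0, 316.0, 276.0], 821), (0.42, [287.0, 182.0, 303.0, 214.0], 465)]
roller [ 0.482 -0.076] 156.6 [ 0.548 -0.105] [ 0.406 -0.043]
bottle_a [(0.93, [337.7, 249.7], [0.631, -0.093]), (0.67, [315.7, 232.3], [0.63, -0.01])]
beaker [(0.81, [297.4, 210.1], [0.651, 0.094])]
shield []
```

```bash
python3 -m pendant '[[[-3.7,-0.94,0.3,0,0,0,50],[-3.7,-0.94,0.3,0,0,0,50],[-3.7,-0.94,0.3,0,0,0,50],[-3.7,-0.94,0.3,0,0,0,50],[-3.7,-0.94,0.3,0,0,0,50]]]' 30
python3 -m pendant '[[[-3.7,-0.94,0.3,0,0,0,50],[-3.7,-0.94,0.3,0,0,0,50],[-3.7,-0.94,0.3,0,0,0,50],[-3.7,-0.94,0.3,0,0,0,50],[-3.7,-0.94,0.3,0,0,0,50]]]'
python3 - <<'E'
from h import *
print(bot.get_obs()['q'].round(1),bot.get_obs()['ee_pos'])
C=cam('wrist'); im=bot.camera('wrist'); cv2.imwrite('pics/w1.png',im[:,:,::-1])
for t,z in(('latch_tab',.115),('latch_pivot',.09),('lid_handle',.111)):
    for m in bot.mark_of('wrist',t): print(t,round(m['confidence'],2),m['uv'],atz(C,m['uv'],z))
    s=atz
S=cam('scene');D=cam('side')
for C,us in((S,[(210,167.6),(266,268)]),(D,[(275.4,130),(352,180),(398.6,166)])):
    print([atz(C,u,.22)[:2].round(3) for u in us])
print(rel([.49,.3214,.10]))
E
```

```text
time: 2.82
ee_pos: [0.3291, 0.424, 0.2156]
tcp_rot: [179.9, -0.1, 163.0]
wrist_force: [-0.0, -0.0, 0.1]
opening: 0.0428
time: 3.23
ee_pos: [0.4994, 0.3186, 0.2005]
tcp_rot: [179.8, -0.0, 163.1]
wrist_force: [-0.4, 1.2, -0.1]
opening: 0.0429
[32.5 10.2 12.4 92.1  0.2 49.4] [0.49944895 0.31859387 0.20046827]
latch_tab 0.77 [275.8, 198.3] [0.4896864  0.32289667 0.115     ]
latch_pivot 0.98 [250.6, 100.9] [0.4288182  0.32441286 0.09      ]
lid_handle 0.87 [145.3, 176.7] [0.45311393 0.24786601 0.111     ]
[array([ 0.609, -0.134]), array([0.624, 0.154])]
[array([0.619, 0.144]), array([ 0.611, -0.139]), array([ 0.729, -0.153])]
(array([ 0.88, -0.07, 10.  ]), array([0., 0., 0.]))
```

View pics/w1.png

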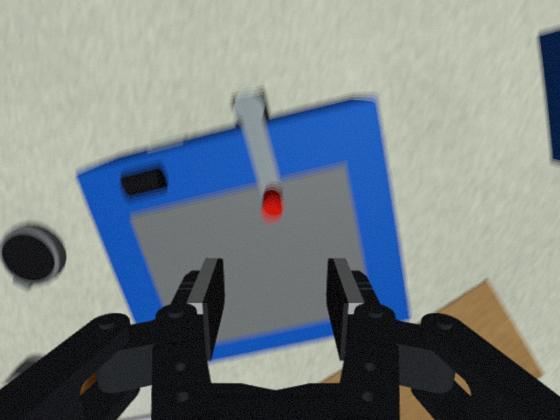

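The wrist view shows the red tab at about (272,203), the pivot at (250,101) and the knob at (145,180). All three agree with the fit within 2 mm, so I descend and grip the tab.

```bash
python3 -m pendant '[[[0.95,0.05,3.5,0,0,0,50],[0,0,3.5,0,0,0,50],[0,0,3.2,0,0,0,50]]]' 30
python3 -m pendant '[[[0,0,0,0,0,0,5],[0,0,0,0,0,0,5],[0,0,0,0,0,0,5],[0,0,0,0,0,0,5],[0,0,0,0,0,0,5]]]' 30
python3 - <<'E'
from h import *
# arc waypoints in tool axes, from current
P=np.array([.4292,.3248]);T=tool();g=T[:2,3]
a0=np.arctan2(*(g-P)[::-1]); print(np.degrees(a0),np.linalg.norm(g-P),bot.get_obs()['opening'])
prev=g
for k in range(1,14):
    a=a0+1.67*k/12 if k<13 else a0+1.70; p=P+.06*np.array([np.cos(a),np.sin(a)]); d=np.r_[p-prev,0]; prev=p
    print((T[:3,:3].T@d*100).round(2)[:2],p.round(3))
E
```

```text
time: 3.68
ee_pos: [0.4913, 0.3271, 0.1044]
tcp_rot: [179.1, 0.5, 163.0]
wrist_force: [1.4, 0.6, -0.8]
opening: 0.0429
time: 4.1
ee_pos: [0.4856, 0.3276, 0.0996]
tcp_rot: [179.7, 0.1, 163.4]
wrist_force: [3.3, -0.5, -17.7]
opening: 0.0117
2.8205200827885615 0.05647966350509161 0.011749521904138109
[0.   0.88] [0.488 0.336]
[0.43 0.71] [0.486 0.344]
[0.53 0.64] [0.483 0.352]
[0.61 0.57] [0.479 0.359]
[0.69 0.47] [0.473 0.365]
[0.75 0.37] [0.467 0.371]
[0.79 0.27] [0.46  0.376]
[0.82 0.16] [0.453 0.38 ]
[0.83 0.04] [0.445 0.383]
[ 0.83 -0.08] [0.437 0.384]
[ 0.81 -0.19] [0.429 0.385]
[ 0.78 -0.3 ] [0.42  0.384]
[ 0.16 -0.08] [0.419 0.384]
```

```bash
python3 -m pendant '[[[0.2,0.9,-0.1,0,0,0,5],[0.5,0.7,-0.1,0,0,0,5],[0.6,0.6,0,0,0,0,5],[0.7,0.5,0,0,0,0,5]]]'
python3 - <<'E'
from h import *
P=np.array([.4292,.3248]);T=tool();g=T[:2,3]
a0=np.arctan2(*(g-P)[::-1]); print(np.degrees(a0),np.linalg.norm(g-P),bot.get_obs()['opening'],bot.get_obs()['wrist_force'].round(1))
prev=g; n=9; e=np.radians(92.5)
for k in range(1,n+1):
    a=a0+(e-a0)*k/n; p=P+.06*np.array([np.cos(a),np.sin(a)]); d=np.r_[p-prev,0]; prev=p
    print((T[:3,:3].T@d*100).round(2)[:2],p.round(3))
E
```

```text
time: 4.43
ee_pos: [0.4736, 0.359, 0.1004]
tcp_rot: [-180.0, 0.0, 163.2]
wrist_force: [4.1, -3.1, -14.8]
opening: 0.0123
37.60901588334221 0.05599193229702887 0.012273533041157674 [  4.1  -3.1 -14.8]
[0.3  0.67] [0.473 0.366]
[0.57 0.28] [0.468 0.371]
[0.6  0.22] [0.463 0.374]
[0.62 0.16] [0.457 0.378]
[0.63 0.09] [0.452 0.38 ]
[0.64 0.02] [0.446 0.383]
[ 0.64 -0.04] [0.439 0.384]
[ 0.63 -0.11] [0.433 0.385]
[ 0.61 -0.18] [0.427 0.385]
```

```bash
python3 -m pendant '[[[0.5,0.5,0,0,0,0,5],[0.65,0.3,0,0,0,0,5],[0.7,0.2,0,0,0,0,5],[0.7,0.15,0,0,0,0,5],[0.7,0.05,0,0,0,0,5]]]'
python3 -m pendant '[[[0.7,-0.05,0,0,0,0,5],[0.7,-0.1,0,0,0,0,5],[0.7,-0.2,0,0,0,0,5],[0.7,-0.25,0,0,0,0,5]]]'
python3 - <<'E'
from h import *
P=np.array([.4292,.3248]);T=tool();g=T[:2,3]
print(np.degrees(np.arctan2(*(g-P)[::-1])),np.linalg.norm(g-P))
E
```

```text
time: 4.85
ee_pos: [0.4418, 0.382, 0.1007]
tcp_rot: [-179.8, -0.1, 163.3]
wrist_force: [-1.0, -3.0, -15.0]
opening: 0.012
time: 5.18
ee_pos: [0.4128, 0.3873, 0.1019]
tcp_rot: [179.8, 0.2, 163.3]
wrist_force: [1.5, 11.6, -3.3]
opening: 0.0069
104.70574452928736 0.06457065450917397
```

```bash
python3 -m pendant '[[[0.3,0,0,0,0,0,40],[0,0,0,0,0,0,40],[0,0,-3,0,0,0,40],[0,0,-4,0,0,0,40],[0,0,-4,0,0,0,40]]]'
python3 - <<'E'
from h import *
for n in('wrist','scene'):
    C=cam(n); im=bot.camera(n); cv2.imwrite(f'pics/{n}2.png',im[:,:,::-1])
    for t,z in(('latch_tab',.115),('latch_pivot',.09),('lid_handle',.111)):
        for m in bot.mark_of(n,t): print(n,t,round(m['confidence'],2),m['uv'],atz(C,m['uv'],z).round(4))
print(rel([.453,.2485,.2],[180,0,176]),tool()[:3,3])
E
```

```text
time: 5.6
ee_pos: [0.4056, 0.3882, 0.2159]
tcp_rot: [179.5, 0.1, 163.4]
wrist_force: [1.4, 0.5, -0.2]
opening: 0.0341
wrist latch_tab 0.82 [276.0, 238.6] [0.4281 0.3835 0.115 ]
wrist latch_pivot 0.66 [203.7, 249.7] [0.4306 0.3248 0.09  ]
wrist lid_handle 0.62 [116.9, 313.6] [0.4541 0.2492 0.111 ]
scene latch_tab 0.89 [414.1, 341.1] [0.4311 0.3905 0.115 ]
scene latch_pivot 0.6 [388.8, 314.2] [0.4274 0.3167 0.09  ]
scene lid_handle 0.61 [356.6, 291.0] [0.4621 0.2459 0.111 ]
(array([ -8.49, -12.05,   1.21]), array([ 0.006,  0.002, -0.22 ])) [0.40599292 0.38815321 0.21272247]
```

View pics/wrist2.png

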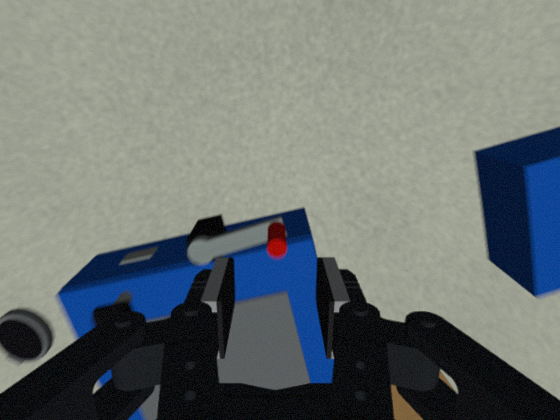

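The picture shows the lever along the case front, with the tab at (276,238) and the pivot at (203,249). It is fully swung. Next is the knob.

```bash
python3 -m pendant '[[[-2.1,-3.0,0.2,0,0,0,55],[-2.1,-3.0,0.2,0,0,0,55],[-2.1,-3.0,0.2,0,0,0,55],[-2.1,-3.0,0.2,0,0,-0.11,55],[0,0,0,0,0,-0.11,55]]]' 60
python3 - <<'E'
from h import *
C=cam('wrist'); im=bot.camera('wrist')
for t,z in(('lid_handle',.111),):
    for m in bot.mark_of('wrist',t): print(t,round(m['confidence'],2),m['uv'],atz(C,m['uv'],z).round(4))
print(rel([.4535,.2488,.092],[180,0,176.1]),tool()[:3,3])
E
```

```text
time: 6.42
ee_pos: [0.4511, 0.2452, 0.1975]
tcp_rot: [180.0, -0.3, 176.5]
wrist_force: [-1.0, 0.6, 0.7]
opening: 0.0471
lid_handle 0.74 [279.5, 216.1] [0.4525 0.2485 0.111 ]
(array([-0.37,  0.03, 10.57]), array([ 0.002, -0.005,  0.006])) [0.45028798 0.24843358 0.19775644]
```

```bash
python3 -m pendant '[[[-0.3,0,3.6,0,0,0,55],[0,0,3.5,0,0,0,55],[0,0,3.0,0,0,0,55],[0,0,0,0,0,0,55]]]' 60
python3 -m pendant '[[[0,0,0,0,0,0,15],[0,0,0,0,0,0,15],[0,0,0,0,0,0,15],[0,0,0,0,0,0,15]]]'
python3 - <<'E'
from h import *
T=tool();print(T[:3,3],bot.get_obs()['wrist_force'].round(1))
# lid arc in case xz-plane. hinge at case(.09,0,.075)
c=np.array([np.cos(-.068),np.sin(-.068)]); k0=np.array([-.165,.036]);off=T[:3,3]-np.r_[.531+c[0]*-.075-c[1]*-.05,.2935+c[1]*-.075+c[0]*-.05,.111]; print(off)
prev=k0
for i in range(1,21):
    t=1.66*i/20; p=np.array([k0[0]*np.cos(t)+k0[1]*np.sin(t),-k0[0]*np.sin(t)+k0[1]*np.cos(t)]); d=p-prev; prev=p
    print(round(t,2),'fwd,up cm',(d*100).round(2),end='; ')
E
```

```text
time: 6.85
ee_pos: [0.4527, 0.2513, 0.0937]
tcp_rot: [179.7, -0.2, 175.6]
wrist_force: [-1.1, -0.8, -0.7]
opening: 0.0469
time: 7.18
ee_pos: [0.4516, 0.2469, 0.096]
tcp_rot: [-179.4, -0.1, 175.1]
wrist_force: [1.3, 0.4, -3.9]
opening: 0.0228
[0.4515806  0.24688798 0.09604425] [ 1.3  0.4 -3.9]
[-0.00119535 -0.00182364 -0.01495575]
0.08 fwd,up cm [0.36 1.36]; 0.17 fwd,up cm [0.47 1.32]; 0.25 fwd,up cm [0.57 1.28]; 0.33 fwd,up cm [0.68 1.23]; 0.41 fwd,up cm [0.78 1.17]; 0.5 fwd,up cm [0.87 1.1 ]; 0.58 fwd,up cm [0.96 1.02]; 0.66 fwd,up cm [1.04 0.94]; 0.75 fwd,up cm [1.12 0.85]; 0.83 fwd,up cm [1.18 0.75]; 0.91 fwd,up cm [1.24 0.65]; 1.0 fwd,up cm [1.29 0.55]; 1.08 fwd,up cm [1.33 0.44]; 1.16 fwd,up cm [1.36 0.33]; 1.24 fwd,up cm [1.39 0.21]; 1.33 fwd,up cm [1.4 0.1]; 1.41 fwd,up cm [ 1.4  -0.02]; 1.49 fwd,up cm [ 1.39 -0.14]; 1.58 fwd,up cm [ 1.38 -0.25]; 1.66 fwd,up cm [ 1.35 -0.36];
```

```bash
python3 -m pendant '[[[-0.35,0,-1.35,0,0,0,15],[-0.5,0,-1.35,0,0,0,15],[-0.6,0,-1.3,0,0,0,15],[-0.7,0,-1.2,0,0,0,15],[-0.8,0,-1.15,0,0,0,15]]]' 80
python3 - <<'E'
from h import *
T=tool();d=T[:3,3]-[.4516,.2469,.096]
print(d)
E
```

```text
time: 7.6
ee_pos: [0.4827, 0.245, 0.1638]
tcp_rot: [-179.1, -0.0, 174.8]
wrist_force: [8.6, -0.7, -14.8]
opening: 0.0218
[ 0.03109898 -0.00185662  0.0677647 ]
```

```bash
python3 -m pendant '[[[-0.9,0,-1.05,0,0,0,15],[-1.0,0,-1.0,0,0,0,15],[-1.05,0,-0.9,0,0,0,15],[-1.15,0,-0.8,0,0,0,15],[-1.2,0,-0.7,0,0,0,15]]]'
python3 -m pendant '[[[-1.25,0,-0.6,0,0,0,15],[-1.3,0,-0.5,0,0,0,15],[-1.35,0,-0.4,0,0,0,15],[-1.4,0,-0.3,0,0,0,15]]]'
python3 - <<'E'
from h import *
T=tool();d=T[:3,3]-[.4516,.2469,.096]; k=np.array([-.165+np.hypot(d[0],d[1]),.036+d[2]])
print(d,k,np.linalg.norm(k),'theta',np.arctan2(k[1],-k[0])-np.arctan2(.036,.165) if k[0]<0 else np.pi-np.arctan2(k[1],k[0])-.215, bot.get_obs()['q'].round(1))
E
```

```text
time: 8.02
ee_pos: [0.537, 0.2418, 0.2116]
tcp_rot: [-178.8, -0.2, 174.6]
wrist_force: [1.0, 0.7, -14.6]
opening: 0.0221
time: 8.35
ee_pos: [0.5882, 0.2387, 0.2302]
tcp_rot: [-178.7, -0.8, 174.5]
wrist_force: [-2.6, 0.2, -10.3]
opening: 0.0218
[ 0.13656716 -0.0081522   0.13417078] [-0.02818974  0.17017078] 0.17248987454701362 theta 1.1918161712441147 [22.5 18.7 26.  98.6 -0.8 27.9]
```

```bash
python3 -m pendant '[[[-1.4,0,0,0,0,0,15],[-1.4,0,0,0,0,0,15],[-1.4,0,0.05,0,0,0,15],[-1.4,0,0.15,0,0,0,15],[-1.4,0,0.25,0,0,0,15]]]'
python3 - <<'E'
from h import *
T=tool();d=T[:3,3]-[.4516,.2469,.096]; k=np.array([-.165+np.hypot(d[0],d[1]),.036+d[2]])
print(d,k,np.linalg.norm(k),'theta',np.pi-np.arctan2(k[1],k[0])-.215, bot.get_obs()['q'].round(1))
E
```

```text
time: 8.77
ee_pos: [0.6546, 0.2347, 0.2293]
tcp_rot: [-178.7, -1.4, 174.4]
wrist_force: [-4.0, 0.1, -4.8]
opening: 0.0213
[ 0.20300918 -0.01216275  0.13330861] [0.0383732  0.16930861] 0.17360272762877516 theta 1.5786773816813822 [ 20.   29.5  40.3 102.7  -0.6  25.5]
```

```bash
python3 -m pendant '[[[-1.3,0,0.35,0,0,0,15],[-0.8,0,0.2,0,0,0,15],[0,0,0,0,0,0,15]]]'
python3 -m pendant '[[[0,0,0,0,0,0,55],[0,0,0,0,0,0,55],[0,0,0,0,0,0,55],[0,0,-2.5,0,0,0,55],[0,0,-3.5,0,0,0,55]]]'
python3 -m pendant '[[[0,0,-3.5,0,0,0,55],[2,0,-3.5,0,0,0,55]]]'
python3 - <<'E'
from h import *
S={}
for n in('scene','side'):
    im=bot.camera(n); cv2.imwrite(f'pics/{n}3.png',im[:,:,::-1]); S[n]=im
    for t in('bottle_a','beaker'):
        for m in bot.mark_of(n,t): print(n,t,round(m['confidence'],2),np.round(m['uv'],1),atz(cam(n),m['uv'],0)[:2].round(4))
cv2.imwrite('pics/both3.png',cv2.resize(np.hstack([S['scene'],S['side']])[:,:,::-1],(800,300),interpolation=cv2.INTER_AREA))
print(tool()[:3,3])
E
```

```text
time: 9.02
ee_pos: [0.675, 0.2336, 0.2242]
tcp_rot: [-178.6, -1.8, 174.3]
wrist_force: [-3.3, -5.0, -5.7]
opening: 0.0214
time: 9.43
ee_pos: [0.6741, 0.2364, 0.2794]
tcp_rot: [-178.5, -2.0, 174.2]
wrist_force: [0.9, -0.6, 1.5]
opening: 0.0467
time: 9.6
ee_pos: [0.6507, 0.2372, 0.3331]
tcp_rot: [-178.5, -2.1, 174.2]
wrist_force: [-12.2, -4.1, 8.9]
opening: 0.0467
scene beaker 0.95 [252.  301.9] [0.6468 0.1088]
side bottle_a 0.91 [315.4 230.1] [ 0.6353 -0.0025]
side bottle_a 0.78 [335.9 250.9] [ 0.6248 -0.0935]
side beaker 0.8 [294.9 208.8] [0.6487 0.1024]
[0.65060823 0.23791154 0.33849668]
```

View pics/both3.png

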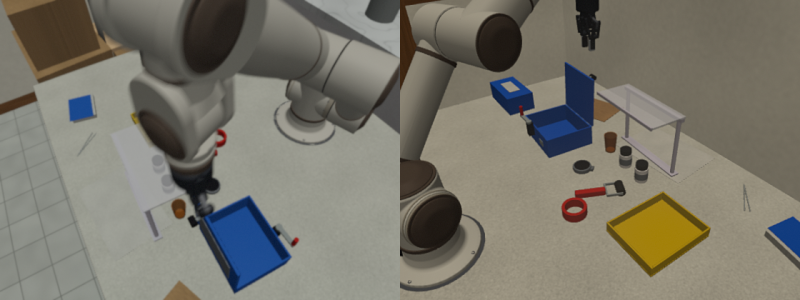

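Both views show the latch aside at about (292,238) and the lid standing upright. Next is bottle_b, approached with a tilted tool.

```bash
cat >> h.py <<'E'
def ori(yaw,tilt): return R.from_euler('z',yaw,degrees=True)*R.from_euler('x',180,degrees=True)*R.from_euler('y',-tilt,degrees=True)
def rel2(p,yaw,tilt):
    T=tool(); o=ori(yaw,tilt); s=T[:3,:3].T@(np.array(p)-T[:3,3])*100
    return s.round(2),(R.from_matrix(T[:3,:3].T)*o).as_rotvec().round(3)
def tcp_of(grasp,yaw,tilt,back=0): return np.array(grasp)+ori(yaw,tilt).as_matrix()[:,2]*(.019-back)
E
python3 - <<'E'
from h import *
print(np.array(bot.get_calibration('wrist')['T_tool_cam']).round(3))
p=tcp_of([.634,-.003,.042],176,35,.15); print(p,rel2(p,176,35), rel2([.48,.1,.33],176,35))
E
```

```text
[[ 0.001 -0.957 -0.289  0.074]
 [ 1.     0.001 -0.     0.001]
 [ 0.    -0.289  0.957 -0.142]
 [ 0.     0.     0.     1.   ]]
[0.55904452 0.0022414  0.14930892] (array([  6.26, -23.95,  19.6 ]), array([-0.03 , -0.636, -0.023])) (array([ 15.56, -15.4 ,   1.58]), array([-0.03 , -0.636, -0.023]))
```

```bash
python3 -m pendant '[[[3.1,-2.6,0.5,0,0,0,70],[3.1,-2.6,0.5,0,0,0,70],[3.1,-2.6,0.5,0,0,0,70],[3.1,-2.6,0.5,0,0,0,70],[0,-3,0,0,-0.12,0,70]]]' 50
python3 -m pendant '[[[0,-3,0,0,-0.12,0,70],[0,-3,0,0,-0.12,0,70],[0,-3,0,0,-0.12,0,70],[0,-1,0,0,-0.12,0,70],[0,0,0,0,0,0,70]]]'
python3 - <<'E'
from h import *
p=tcp_of([.634,-.003,.042],176,35,.15); print(p,rel2(p,176,35),bot.get_obs()['q'].round(1))
im=bot.camera('wrist');C=cam('wrist'); cv2.imwrite('pics/w4.png',im[:,:,::-1])
for t in('bottle_a','beaker'):
    for m in bot.mark_of('wrist',t): print(t,round(m['confidence'],2),np.round(m['uv'],1),atz(C,m['uv'],0)[:2].round(4))
    for m in bot.masks_of('wrist',t): print(t,round(m['confidence'],2),m['extent'])
E
```

```text
time: 10.32
ee_pos: [0.5655, 0.1567, 0.3241]
tcp_rot: [-178.7, 3.3, 174.4]
wrist_force: [1.7, -0.7, 1.6]
opening: 0.0597
time: 10.73
ee_pos: [0.553, 0.0631, 0.324]
tcp_rot: [-178.5, 29.1, 174.9]
wrist_force: [-1.8, -0.2, -2.6]
opening: 0.0597
[0.55904452 0.0022414  0.14930892] (array([ 7.49, -5.59, 15.98]), array([-0.037, -0.104, -0.015])) [ 11.3 -19.8  -7.5  74.6  -9.3  14.5]
bottle_a 0.91 [235.1  83.1] [0.6317 0.0017]
bottle_a 0.82 [159.2  86.4] [ 0.6266 -0.0912]
bottle_a 0.79 [212.1, 68.4, 252.4, 131.7]
bottle_a 0.59 [126.7, 71.1, 177.9, 133.0]
beaker 0.96 [319.2  88. ] [0.6471 0.1013]
beaker 0.94 [301.3, 74.1, 345.8, 133.0]
beaker 0.58 [27.2, 145.3, 405.6, 300.9]
```

View pics/w4.png

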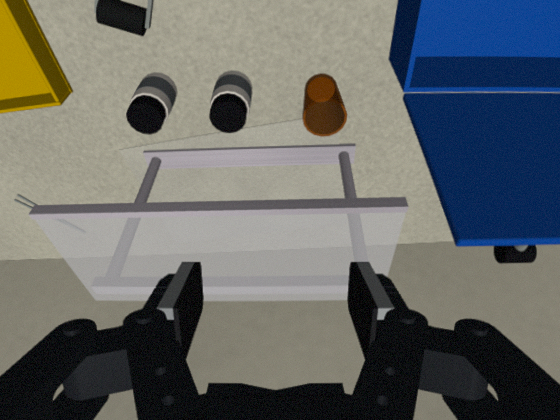

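Seen at close range, the bottle bases are at about (235,83) and (159,86) and the beaker is at (319,88). This agrees with the earlier estimate.

```bash
python3 -m pendant '[[[1.5,-1.2,3.2,-0.007,-0.02,-0.003,70],[1.5,-1.2,3.2,-0.007,-0.02,-0.003,70],[1.5,-1.1,3.2,-0.007,-0.02,-0.003,70],[1.5,-1.1,3.2,-0.007,-0.02,-0.003,70],[1.5,-1,3.2,-0.007,-0.02,-0.003,70]]]'
python3 - <<'E'
from h import *
im=bot.camera('wrist');C=cam('wrist')
for t in('bottle_a',):
    for m in bot.mark_of('wrist',t): print(t,round(m['confidence'],2),np.round(m['uv'],1),atz(C,m['uv'],0)[:2].round(4))
p=tcp_of([.633,-.0,.042],176,35,.0); print(p,rel2(p,176,35),bot.get_obs()['q'].round(1),tool()[:3,3])
E
```

```text
time: 11.4
ee_pos: [0.5884, 0.0118, 0.1632]
tcp_rot: [179.6, 35.3, 176.3]
wrist_force: [0.7, 0.4, -0.5]
opening: 0.0596
bottle_a 0.98 [144.1 115.3] [ 0.61   -0.0875]
bottle_a 0.84 [261.2 115.8] [ 0.6167 -0.0007]
[ 0.64387141 -0.0007602   0.02643611] (array([ 2.25, -0.84, 13.94]), array([ 0.008, -0.009,  0.004])) [  2.7 -24.9 -32.5  48.1  -3.3   5.3] [0.58410434 0.01080474 0.15408858]
```

Run:
```python
from h import *
C=cam('wrist');im=bot.camera('wrist')
P=[]
for t in('bottle_a',):
    for m in bot.mark_of('wrist',t): print(t,round(m['confidence'],2),np.round(m['uv'],1),atz(C,m['uv'],0)[:2].round(4))
    for m in bot.masks_of('wrist',t): print(m['extent'],round(m['confidence'],2))
for b in([.633,0],[.620,0]): print(b,proj(C,[[b[0]+.022*np.cos(a),b[1]+.022*np.sin(a),z] for z in(0,.068) for a in np.arange(0,6.28,.3)]).min(0),proj(C,[[b[0]+.02*np.cos(a),b[1]+.02*np.sin(a),z] for z in(0,.068) for a in np.arange(0,6.28,.3)]).max(0))
p=tcp_of([.633,-.0,.042],176,35,.0); print(p,rel2(p,176,35),tool()[:3,3])
```

```text
bottle_a 0.79 [145.2 130.6] [ 0.6264 -0.0926]
bottle_a 0.73 [261.2 129. ] [ 0.6314 -0.0017]
[230.8, 106.3, 290.1, 212.5] 0.75
[93.8, 105.6, 171.3, 215.6] 0.74
[0.633, 0] [228.73798928 107.26277879] [292.05658138 215.45242639]
[0.62, 0] [225.50743529  92.21154741] [291.51291564 203.84941778]
[ 0.64387141 -0.0007602   0.02643611] (array([ 3.54, -1.04, 14.68]), array([0.01 , 0.007, 0.003])) [0.58842267 0.01220109 0.16672602]
```

```bash
python3 -m pendant '[[[1.8,-0.6,0,0,0,0,70],[1.7,-0.5,1,0,0,0,70],[0,0,3,0,0,0,70],[0,0,3,0,0,0,70]]]'
python3 - <<'E'
from h import *
p=tcp_of([.632,-.001,.042],176,35,.0); print(p,rel2(p,176,35),tool()[:3,3])
E
```

```text
time: 11.98
ee_pos: [0.6122, 0.0046, 0.1152]
tcp_rot: [179.3, 37.1, 176.3]
wrist_force: [-0.5, -0.3, -0.4]
opening: 0.0601
[ 0.64287141 -0.0017602   0.02643611] (array([ 2.87, -0.54,  8.95]), array([0.015, 0.036, 0.004])) [0.61215857 0.00462283 0.11517705]
```

```bash
python3 -m pendant '[[[1.5,-0.3,0,0.007,0.018,0,70],[1.4,-0.25,0.5,0.007,0.018,0,70],[0.2,0,2.5,0,0,0,70],[0,0,0,0,0,0,70]]]'
python3 - <<'E'
from h import *
p=tcp_of([.632,-.001,.042],176,35,.0); print(p,rel2(p,176,35),tool()[:3,3])
E
```

```text
time: 12.32
ee_pos: [0.6115, 0.0024, 0.0802]
tcp_rot: [-179.9, 35.3, 176.4]
wrist_force: [-0.7, 0.3, -1.1]
opening: 0.0598
[ 0.64287141 -0.0017602   0.02643611] (array([ 0.53, -0.21,  6.21]), array([0.003, 0.006, 0.006])) [0.61147382 0.00237424 0.08020257]
```

```bash
python3 -m pendant '[[[0.4,-0.2,2.2,0,0,0,70],[0.2,0,2.2,0,0,0,70],[0.1,0,1.8,0,0,0,70],[0,0,0,0,0,0,70]]]'
python3 - <<'E'
from h import *
p=tcp_of([.632,-.001,.042],176,35,.0); print(p,rel2(p,176,35),tool()[:3,3])
E
```

```text
time: 12.65
ee_pos: [0.6482, 0.0004, 0.0378]
tcp_rot: [-180.0, 36.0, 176.5]
wrist_force: [-0.8, 0.9, -0.1]
opening: 0.0599
[ 0.64287141 -0.0017602   0.02643611] (array([ 1.09, -0.25,  0.61]), array([0.004, 0.018, 0.007])) [6.48219742e-01 4.35833373e-04 3.77707344e-02]
```

```bash
python3 -m pendant '[[[1.1,-0.2,0.5,0,0,0,70],[0,0,0,0,0,0,70],[0,0,0,0,0,0,40]]]'
python3 -m pendant '[[[0,0,0,0,0,0,40],[0,0,0,0,0,0,40],[0,0,0,0,0,0,40],[0,0,0,0,0,0,40]]]' 50
python3 - <<'E'
from h import *
C=cam('wrist');im=bot.camera('wrist'); cv2.imwrite('pics/w5.png',im[:,:,::-1])
p=tcp_of([.632,-.001,.042],176,35,.0); print(p,rel2(p,176,35),tool()[:3,3])
E
```

```text
time: 12.9
ee_pos: [0.6436, -0.0004, 0.0329]
tcp_rot: [-180.0, 36.3, 176.5]
wrist_force: [-0.2, 0.4, 0.6]
opening: 0.0489
time: 13.23
ee_pos: [0.6436, -0.0002, 0.0368]
tcp_rot: [180.0, 36.5, 176.5]
wrist_force: [-0.0, -0.3, -1.8]
opening: 0.0426
[ 0.64287141 -0.0017602   0.02643611] (array([ 0.67, -0.16,  0.79]), array([0.006, 0.026, 0.007])) [ 6.43662652e-01 -2.01301716e-04  3.67326578e-02]
```

View pics/w5.png

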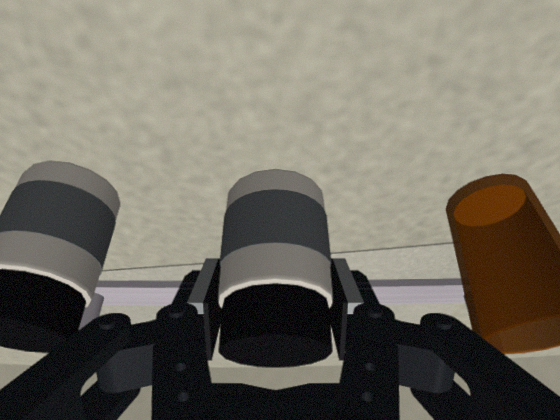

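The picture shows the pads straddling the bottle high up, near the cap at (275,310). I regrip lower.

```bash
python3 -m pendant '[[[0,0,0,0,0,0,65],[0,0,0,0,0,0,65],[0.6,-0.1,0.8,0,0.02,0,65],[0.5,0,0.5,0,0,0,65],[0,0,0,0,0,0,40]]]'
python3 -m pendant '[[[0,0,0,0,0,0,40],[0,0,0,0,0,0,40],[0,0,0,0,0,0,40]]]' 60
python3 - <<'E'
from h import *
p=tcp_of([.632,-.001,.042],176,35,.0); print(p,rel2(p,176,35),tool()[:3,3])
E
```

```text
time: 13.7
ee_pos: [0.643, -0.0011, 0.0195]
tcp_rot: [180.0, 35.4, 176.5]
wrist_force: [1.0, 2.5, 1.2]
opening: 0.0447
time: 13.95
ee_pos: [0.6437, -0.0012, 0.0198]
tcp_rot: [180.0, 35.4, 176.5]
wrist_force: [-3.1, -0.0, 2.3]
opening: 0.0427
[ 0.64287141 -0.0017602   0.02643611] (array([-0.32, -0.06, -0.58]), array([0.006, 0.007, 0.007])) [ 0.64369252 -0.00117734  0.01983268]
```

```bash
python3 -m pendant '[[[-0.6,0,-0.8,0,0,0,40],[0,0,-3,0,0,0,40],[0,0,-4,0,0,0,40],[0,0,-4,0,0,0,40],[0,0,-4,0,0,0,40]]]' 60
python3 - <<'E'
from h import *
print(bot.get_obs()['opening'],tool()[:3,3],bot.get_obs()['tcp_rot'])
b=[.5783,.3254]; g=.0155
p=tcp_of([b[0],b[1],.2],176,35); print(rel2(p,176,35))
E
```

```text
time: 14.37
ee_pos: [0.5506, 0.0037, 0.1448]
tcp_rot: [-179.9, 34.2, 176.5]
wrist_force: [1.5, 0.6, -0.6]
opening: 0.0427
0.04268724227261367 [0.55062183 0.00368662 0.14481299] [-179.91456899   34.17349234  176.53894598]
(array([-3.81, 32.27, -2.25]), array([ 0.004, -0.014,  0.008]))
```

```bash
python3 -m pendant '[[[-1.2,3.5,-1.5,0,0,0,40],[-1.0,3.5,-0.8,0,0,0,40],[-0.5,3.6,-0.2,0,0,0,40],[-0.3,3.6,0,0,0,0,40],[-0.3,3.6,0,0,0,0,40]]]'
python3 -m pendant '[[[-0.3,3.6,0,0,0,0,40],[-0.3,3.6,0,0,0,0,40],[-0.3,3.6,0,0,0,0,40],[0,2,0,0,0,0,40],[0,0,0,0,0,0,40]]]'
python3 - <<'E'
from h import *
print(bot.get_obs()['opening'],tool()[:3,3],bot.get_obs()['tcp_rot'])
b=[.5783,.3254]
p=tcp_of([b[0],b[1],.13],176,35); print(rel2(p,176,35))
E
```

```text
time: 14.78
ee_pos: [0.5738, 0.1794, 0.2042]
tcp_rot: [179.7, 35.4, 175.6]
wrist_force: [2.0, -0.4, -1.7]
opening: 0.0426
time: 15.2
ee_pos: [0.5892, 0.3196, 0.2132]
tcp_rot: [179.5, 35.5, 175.8]
wrist_force: [-0.4, -0.7, -2.1]
opening: 0.0427
0.042688253782806516 [0.58922105 0.31964421 0.21320531] [179.52342987  35.46705857 175.7937107 ]
(array([5.76, 0.43, 8.02]), array([ 0.006,  0.008, -0.003]))
```

```bash
python3 -m pendant '[[[1.5,0.2,2.0,0,0,0,40],[1.5,0.2,2.0,0,0,0,40],[1.4,0,2.0,0,0,0,40],[1.4,0,2.0,0,0,0,40],[0,0,0,0,0,0,40]]]'
python3 - <<'E'
from h import *
b=[.5783,.3254]; T=tool(); print(T[:3,3])
p=tcp_of([b[0],b[1],.0448],176,35); print(p,rel2(p,176,35))
C=cam('wrist');im=bot.camera('wrist'); cv2.imwrite('pics/w6.png',im[:,:,::-1])
E
```

```text
time: 15.62
ee_pos: [0.5882, 0.3259, 0.1137]
tcp_rot: [179.5, 35.5, 176.0]
wrist_force: [-0.9, -1.6, -3.9]
opening: 0.0425
[0.58820155 0.32594881 0.11369372]
[0.58917141 0.3246398  0.02923611] (array([ 4.82, -0.19,  6.94]), array([ 0.009,  0.008, -0.   ]))
```

View pics/w6.png

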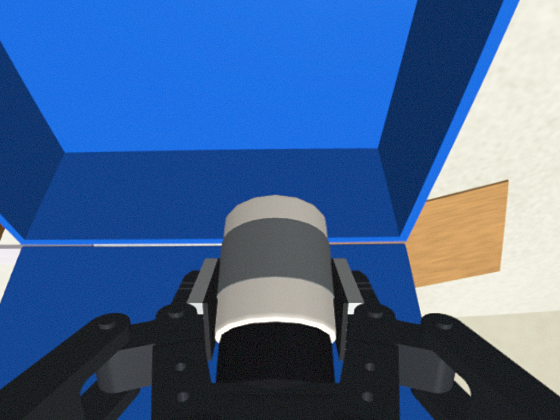

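The picture shows the bottle (275,290) held upright between the side walls, clear of the back rim at row 240. I lower it.

```bash
python3 -m pendant '[[[1.2,0,1.7,0,0,0,40],[1.2,0,1.7,0,0,0,40],[1.2,0,1.7,0,0,0,40],[0.7,0,0.9,0,0,0,40],[0,0,0,0,0,0,40]]]'
python3 - <<'E'
from h import *
b=[.5783,.3254]; T=tool(); print(T[:3,3])
p=tcp_of([b[0],b[1],.0408],176,35); print(p,rel2(p,176,35))
E
```

```text
time: 16.08
ee_pos: [0.5938, 0.328, 0.0538]
tcp_rot: [178.8, 36.2, 175.4]
wrist_force: [0.2, -0.9, -1.4]
opening: 0.0427
[0.59378877 0.32803735 0.05375045]
[0.58917141 0.3246398  0.02523611] (array([ 2.03, -0.42,  2.04]), array([ 0.016,  0.021, -0.008]))
```

```bash
python3 -m pendant '[[[1.0,-0.2,1.0,0.008,0.01,-0.004,40],[0.8,-0.2,0.7,0.008,0.01,-0.004,40],[0,0,0,0,0,0,40]]]'
python3 - <<'E'
from h import *
b=[.5783,.3254]; T=tool(); print(T[:3,3],bot.get_obs()['wrist_force'])
p=tcp_of([b[0],b[1],.0403],176,35); print(p,rel2(p,176,35))
E
```

```text
time: 16.33
ee_pos: [0.5906, 0.3253, 0.033]
tcp_rot: [179.9, 35.2, 175.8]
wrist_force: [-0.3, 0.7, -1.8]
opening: 0.0425
[0.59060732 0.32530714 0.03301629] [-0.29629466  0.73570797 -1.76641316]
[0.58917141 0.3246398  0.02473611] (array([ 0.59, -0.08,  0.6 ]), array([ 0.001,  0.004, -0.002]))
```

```bash
python3 -m pendant '[[[0.45,0,0.55,0,0,0,40],[0,0,0,0,0,0,40]]]'
python3 -m pendant '[[[0.1,0,0.15,0,0,0,40],[0,0,0,0,0,0,40]]]'
python3 - <<'E'
from h import *
print(tool()[:3,3],bot.get_obs()['wrist_force'])
E
```

```text
time: 16.5
ee_pos: [0.5906, 0.3257, 0.0265]
tcp_rot: [179.8, 35.3, 175.8]
wrist_force: [-0.0, -0.8, -2.3]
opening: 0.0426
time: 16.67
ee_pos: [0.5911, 0.3262, 0.0253]
tcp_rot: [179.8, 35.3, 175.8]
wrist_force: [-0.3, -1.0, -1.8]
opening: 0.0427
[0.5910761  0.32615084 0.02533308] [-0.33817425 -1.01505029 -1.76783183]
```

```bash
python3 -m pendant '[[[0.1,0,0.15,0,0,0,40],[0,0,0,0,0,0,40]]]'
python3 -m pendant '[[[0,0,0,0,0,0,62],[0,0,0,0,0,0,62],[0,0,0,0,0,0,62],[0,0,-2,0,0,0,62],[0,0,-3,0,0,0,62]]]'
python3 -m pendant '[[[0,0,-4,0,0,0,62],[0,0,-4,0,0,0,62],[0,0,-3,0,0,0,62],[0,-3,-3,0,0,0,62],[0,-4,0,0,0,0,65]]]'
python3 - <<'E'
from h import *
C=cam('wrist');im=bot.camera('wrist'); cv2.imwrite('pics/w7.png',im[:,:,::-1])
for m in bot.mark_of('wrist','bottle_a'): print(round(m['confidence'],2),np.round(m['uv'],1),atz(C,m['uv'],0.005)[:2].round(4))
for m in bot.masks_of('wrist','bottle_a'): print(m['extent'],m['confidence'])
print(tool()[:3,3])
p=tcp_of([.626,-.093,.036],176,35,.15); print(p,rel2(p,176,35))
E
```

```text
time: 16.83
ee_pos: [0.5921, 0.3268, 0.0255]
tcp_rot: [179.7, 35.5, 175.7]
wrist_force: [0.6, 1.5, -0.8]
opening: 0.0429
time: 17.25
ee_pos: [0.5626, 0.3268, 0.0624]
tcp_rot: [179.9, 35.2, 175.8]
wrist_force: [0.9, 0.5, 0.8]
opening: 0.0527
time: 17.67
ee_pos: [0.474, 0.2676, 0.1835]
tcp_rot: [179.7, 35.4, 175.8]
wrist_force: [0.4, -1.0, 0.8]
opening: 0.0557
0.88 [348.1 153.6] [0.5798 0.3294]
[326.3, 138.8, 382.8, 224.1] 0.65
[362.1, 28.3, 560.0, 109.1] 0.47
[0.47438217 0.26391658 0.179548  ]
[ 0.55104452 -0.0877586   0.14330892] (array([ -6.33, -34.5 ,   8.84]), array([-0.001,  0.004, -0.005]))
```

View pics/w7.png

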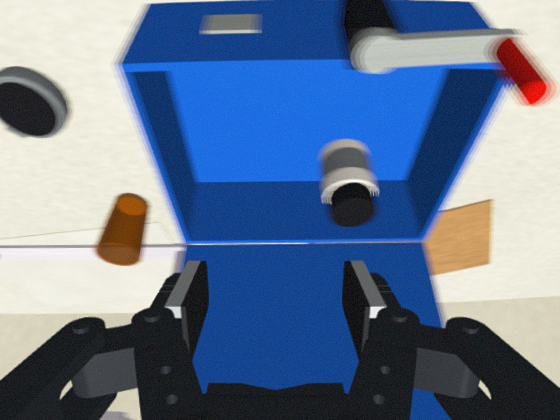

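The picture shows bottle_b standing upright in the case at about (348,170). Next is bottle_a.

```bash
python3 -m pendant '[[[0,-3.8,0,0,0,0,70],[0,-3.9,0,0,0,0,70],[0,-3.9,0,0,0,0,70],[0,-3.9,0,0,0,0,70],[-0.6,-3.9,0.9,0,0,0,70]]]'
python3 -m pendant '[[[-1.3,-3.9,1.9,0,0,0,70],[-1.3,-3.9,1.9,0,0,0,70],[-1.3,-3.0,1.9,0,0,0,70],[-1,-2,1.9,0,0,0,70],[0,0,0,0,0,0,70]]]'
python3 -m pendant '[[[0,0,0,0,0,0,70]]]'
python3 - <<'E'
from h import *
C=cam('wrist');im=bot.camera('wrist')
for m in bot.mark_of('wrist','bottle_a'): print(round(m['confidence'],2),np.round(m['uv'],1),atz(C,m['uv'],0)[:2].round(4))
print(tool()[:3,3])
p=tcp_of([.626,-.093,.036],176,35); print(p,rel2(p,176,35))
E
```

```text
time: 18.23
ee_pos: [0.4705, 0.0724, 0.1722]
tcp_rot: [180.0, 35.1, 176.4]
wrist_force: [-0.2, 0.4, 0.9]
opening: 0.0599
time: 18.65
ee_pos: [0.5464, -0.0651, 0.1389]
tcp_rot: [179.9, 35.4, 176.1]
wrist_force: [0.2, 1.0, -0.2]
opening: 0.0597
time: 18.73
ee_pos: [0.5466, -0.0664, 0.1375]
tcp_rot: [179.9, 35.3, 175.9]
wrist_force: [-1.5, -0.3, -0.1]
opening: 0.0601
0.56 [247.7 170.9] [ 0.6254 -0.0934]
[ 0.5462724  -0.06496027  0.13786576]
[ 0.63687141 -0.0937602   0.02043611] (array([-0.76, -2.28, 14.92]), array([0.002, 0.005, 0.001]))
```

```bash
python3 -m pendant '[[[-0.4,-1.2,0.5,0,0,0,70],[-0.4,-1.1,1.5,0,0,0,70],[0,0,3,0,0,0,70],[0,0,2.5,0,0,0,70],[0,0,0,0,0,0,70]]]'
python3 - <<'E'
from h import *
print(tool()[:3,3])
p=tcp_of([.626,-.0935,.036],176,35); print(p,rel2(p,176,35))
E
```

```text
time: 19.25
ee_pos: [0.598, -0.0845, 0.0853]
tcp_rot: [179.9, 35.7, 176.6]
wrist_force: [-1.3, 0.0, -1.0]
opening: 0.0601
[ 0.59795089 -0.08446765  0.08526171]
[ 0.63687141 -0.0942602   0.02043611] (array([ 0.59, -0.76,  7.56]), array([0.008, 0.013, 0.009]))
```

```bash
python3 -m pendant '[[[0.3,-0.7,0,0,0,0,70],[0.2,-0.3,0.3,0,0,0,70],[0.1,0,2.5,0,0,0,70],[0.1,0,2.0,0,0,0,70],[0,0,0,0,0,0,70]]]'
python3 - <<'E'
from h import *
print(tool()[:3,3])
p=tcp_of([.626,-.0935,.036],176,35); print(p,rel2(p,176,35))
E
```

```text
time: 19.67
ee_pos: [0.6208, -0.0922, 0.0472]
tcp_rot: [180.0, 36.1, 177.1]
wrist_force: [0.7, 0.4, -0.6]
opening: 0.0599
[ 0.62078685 -0.09216654  0.04722788]
[ 0.63687141 -0.0942602   0.02043611] (array([ 0.27, -0.13,  3.12]), array([0.012, 0.019, 0.015]))
```

```bash
python3 -m pendant '[[[0.3,-0.1,1.6,0,0.01,0,70],[0.2,0,1.2,0,0.01,0,70],[0,0,0,0,0,0,70]]]'
python3 - <<'E'
from h import *
print(tool()[:3,3])
p=tcp_of([.626,-.0935,.036],176,35); print(p,rel2(p,176,35))
E
```

```text
time: 19.92
ee_pos: [0.6334, -0.0933, 0.0258]
tcp_rot: [180.0, 35.2, 177.2]
wrist_force: [0.4, -0.2, -0.5]
opening: 0.0601
[ 0.63341756 -0.09330371  0.02577695]
[ 0.63687141 -0.0942602   0.02043611] (array([ 0.02, -0.08,  0.64]), array([0.012, 0.003, 0.017]))
```

```bash
python3 -m pendant '[[[0,-0.1,0.6,0,0,0,70],[0,0,0,0,0,0,40],[0,0,0,0,0,0,40],[0,0,0,0,0,0,40],[0,0,0,0,0,0,40]]]' 60
python3 -m pendant '[[[0,0,0,0,0,0,40]]]'
python3 - <<'E'
from h import *
print(tool()[:3,3])
E
```

```text
time: 20.33
ee_pos: [0.6373, -0.0946, 0.0267]
tcp_rot: [-180.0, 35.5, 177.2]
wrist_force: [0.7, 0.0, -0.5]
opening: 0.0424
time: 20.42
ee_pos: [0.6371, -0.0946, 0.0272]
tcp_rot: [-180.0, 35.5, 177.2]
wrist_force: [0.2, 0.0, -0.5]
opening: 0.0428
[ 0.63714942 -0.09457136  0.02715448]
```

```bash
python3 -m pendant '[[[-0.6,0,-0.8,0,0,0,40],[0,0,-3,0,0,0,40],[0,0,-4,0,0,0,40],[0,0,-4,0,0,0,40],[0,0,-4,0,0,0,40]]]' 60
python3 -m pendant '[[[-0.6,3.5,-1.5,0,0,0,40],[-0.6,3.5,-1.5,0,0,0,40],[-0.5,3.6,-1.0,0,0,0,40],[-0.3,3.6,0,0,0,0,40],[-0.3,3.6,0,0,0,0,40]]]'
python3 -m pendant '[[[-0.3,3.6,0,0,0,0,40],[-0.3,3.6,0,0,0,0,40],[-0.3,3.6,0,0,0,0,40],[0,3,0,0,0,0,40],[0,0,0,0,0,0,40]]]'
python3 - <<'E'
from h import *
print(bot.get_obs()['opening'],tool()[:3,3],bot.get_obs()['tcp_rot'])
p=tcp_of([.572,.2355,.13],176,35); print(rel2(p,176,35))
E
```

```text
time: 20.83
ee_pos: [0.5447, -0.089, 0.1556]
tcp_rot: [179.9, 34.6, 177.2]
wrist_force: [0.9, 0.0, -0.2]
opening: 0.0425
time: 21.25
ee_pos: [0.5477, 0.0851, 0.2233]
tcp_rot: [179.8, 36.0, 176.1]
wrist_force: [1.6, -0.2, -1.1]
opening: 0.042
time: 21.67
ee_pos: [0.5629, 0.2354, 0.238]
tcp_rot: [179.3, 36.6, 176.1]
wrist_force: [-0.1, 0.4, -0.5]
opening: 0.0422
0.04216735273362758 [0.56287457 0.23544926 0.23798526] [179.31233409  36.5542512  176.11472817]
(array([ 5.75, -0.07, 11.12]), array([0.013, 0.027, 0.002]))
```

```bash
python3 -m pendant '[[[1.2,0,2.3,0,0.007,0,40],[1.2,0,2.3,0,0.007,0,40],[1.2,0,2.3,0,0.007,0,40],[1.1,0,2.1,0,0.007,0,40],[1.1,0,2.1,0,0,0,40]]]'
python3 -m pendant '[[[0,0,0,0,0,0,40]]]'
python3 - <<'E'
from h import *
print(bot.get_obs()['opening'],tool()[:3,3],bot.get_obs()['tcp_rot'])
p=tcp_of([.572,.2355,.054],176,35); print(rel2(p,176,35))
E
```

```text
time: 22.08
ee_pos: [0.5835, 0.2411, 0.1226]
tcp_rot: [178.7, 35.6, 176.2]
wrist_force: [0.0, -0.2, -0.6]
opening: 0.0427
time: 22.17
ee_pos: [0.5815, 0.2395, 0.1171]
tcp_rot: [179.0, 35.2, 176.3]
wrist_force: [-0.1, 0.0, -2.7]
opening: 0.0425
0.04248292458390199 [0.58148258 0.23947569 0.1170556 ] [179.00551533  35.18767561 176.33178828]
(array([ 4.39, -0.58,  6.51]), array([0.021, 0.003, 0.005]))
```

```bash
python3 -m pendant '[[[1.1,-0.3,1.6,0.007,0,0,40],[1.1,-0.2,1.6,0.007,0,0,40],[1.1,-0.1,1.6,0.007,0,0,40],[0.8,0,1.2,0,0,0,40],[0,0,0,0,0,0,40]]]'
python3 - <<'E'
from h import *
print(bot.get_obs()['opening'],tool()[:3,3],bot.get_obs()['tcp_rot'],bot.get_obs()['wrist_force'])
p=tcp_of([.572,.2355,.0482],176,35); print(rel2(p,176,35))
E
```

```text
time: 22.58
ee_pos: [0.5844, 0.2332, 0.051]
tcp_rot: [-180.0, 35.5, 176.1]
wrist_force: [0.0, 0.2, -1.7]
opening: 0.0426
0.04264071926974902 [0.58436443 0.23317974 0.05103389] [-179.99996361   35.52749576  176.09074131] [ 0.02060838  0.22123288 -1.69557035]
(array([1.2 , 0.15, 1.4 ]), array([0.001, 0.009, 0.001]))
```

```bash
python3 -m pendant '[[[0.55,0,0.7,0,0,0,40],[0.4,0,0.5,0,0,0,40],[0,0,0,0,0,0,40]]]'
python3 -m pendant '[[[0.1,0,0.2,0,0,0,40],[0,0,0,0,0,0,40]]]'
python3 - <<'E'
from h import *
print(tool()[:3,3],bot.get_obs()['tcp_rot'],bot.get_obs()['wrist_force'])
E
```

```text
time: 22.83
ee_pos: [0.5868, 0.2352, 0.0427]
tcp_rot: [179.6, 36.0, 175.9]
wrist_force: [-0.1, -0.5, -0.6]
opening: 0.0425
time: 23.0
ee_pos: [0.5879, 0.2356, 0.0427]
tcp_rot: [179.5, 36.1, 175.8]
wrist_force: [-1.2, -0.7, -0.8]
opening: 0.0423
[0.58788527 0.23557725 0.04266427] [179.50319656  36.11136079 175.82918308] [-1.19416458 -0.68610916 -0.83604675]
```

```bash
python3 -m pendant '[[[0.9,0,0.7,0.005,0.015,0,40],[0.3,0,0.3,0,0,0,40],[0,0,0,0,0,0,40]]]'
python3 - <<'E'
from h import *
print(tool()[:3,3],bot.get_obs()['tcp_rot'],bot.get_obs()['wrist_force'])
E
```

```text
time: 23.25
ee_pos: [0.5867, 0.2402, 0.0327]
tcp_rot: [179.2, 35.6, 175.7]
wrist_force: [-0.7, -1.2, -1.6]
opening: 0.0429
[0.58673764 0.24015192 0.03265823] [179.18764982  35.5980554  175.67450142] [-0.68301868 -1.20437278 -1.57808504]
```

```bash
python3 -m pendant '[[[0.05,0,0.1,0,0,0,40],[0,0,0,0,0,0,60],[0,0,0,0,0,0,60],[0,0,0,0,0,0,60],[0,0,-2,0,0,0,60]]]'
python3 -m pendant '[[[0,0,-3,0,0,0,60],[0,0,-4,0,0,0,60],[0,0,-4,0,0,0,60],[0,0,-4,0,0,0,60],[0,0,-4,0,0,0,60]]]'
python3 -m pendant '[[[0,-2,0,0,0,0,60],[0,0,0,0,0,0,60]]]'
python3 - <<'E'
from h import *
C=cam('wrist');im=bot.camera('wrist'); cv2.imwrite('pics/w8.png',im[:,:,::-1])
for m in bot.mark_of('wrist','bottle_a'): print(round(m['confidence'],2),np.round(m['uv'],1),atz(C,m['uv'],0.005)[:2].round(4))
print(tool()[:3,3],rel([.48,-.075,.2],[180,0,156]))
E
```

```text
time: 23.67
ee_pos: [0.5756, 0.2432, 0.0471]
tcp_rot: [178.9, 35.5, 175.7]
wrist_force: [0.8, 0.1, 0.2]
opening: 0.0511
time: 24.08
ee_pos: [0.4599, 0.2424, 0.1994]
tcp_rot: [179.7, 34.9, 175.8]
wrist_force: [1.0, 0.4, 1.4]
opening: 0.0511
time: 24.25
ee_pos: [0.4569, 0.2239, 0.209]
tcp_rot: [179.3, 35.4, 175.7]
wrist_force: [0.7, -0.7, -1.3]
opening: 0.0514
0.92 [386.7 143.6] [0.5772 0.3301]
0.85 [300.3 144.7] [0.5726 0.2438]
[0.45794339 0.22510853 0.20841644] (array([ -3.19, -29.79,   2.88]), array([0.119, 0.609, 0.335]))
```

View pics/w8.png

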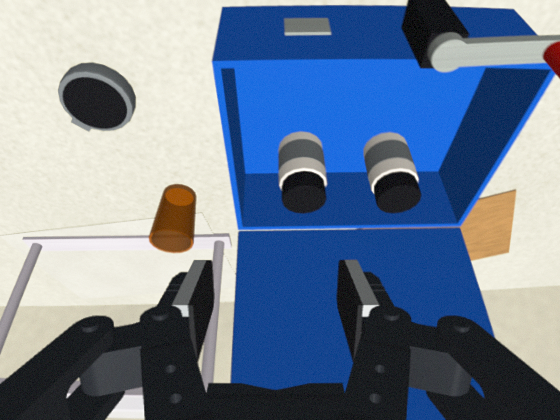

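The picture shows both bottles upright in the case at (300,170) and (388,170), with the beaker undisturbed. Next is the roller.

```bash
python3 -m pendant '[[[0,-3.5,0,0,0.12,0,60],[0,-3.5,0,0,0.12,0,60],[0,-3.5,0,0,0.12,0,60],[0,-3.5,0,0,0.12,0,60],[0,-3.5,0,0,0.12,0.05,60]]]' 60
python3 -m pendant '[[[0,-3.5,0,0,0,0.11,60],[0,-3.5,0,0,0,0.11,60],[0,-3.5,0,0,0,0.11,60],[0,0,0,0,0,0,60],[0,0,0,0,0,0,60]]]'
python3 - <<'E'
from h import *
C=cam('wrist');im=bot.camera('wrist'); cv2.imwrite('pics/w9.png',im[:,:,::-1])
for m in bot.mark_of('wrist','roller'): print(round(m['confidence'],2),np.round(m['uv'],1),atz(C,m['uv'],0)[:2].round(4))
for m in bot.masks_of('wrist','roller'):
    v,u=np.nonzero(m['pixels']); P=np.array([atz(C,(a,b),.014)[:2] for a,b in zip(u[::7],v[::7])]); c=P.mean(0); w,V=np.linalg.eigh(np.cov((P-c).T)); d=V[:,1]; s=(P-c)@d
    print('roller',m['confidence'],m['extent'],c.round(3),np.degrees(np.arctan2(d[1],d[0])).round(1),(c+d*s.min()).round(3),(c+d*s.max()).round(3))
print(tool()[:3,3],bot.get_obs()['tcp_rot'],rel([.48,-.075,.2],[180,0,155]))
E
```

```text
time: 24.77
ee_pos: [0.4425, 0.0554, 0.202]
tcp_rot: [178.7, 0.2, 174.6]
wrist_force: [1.5, 1.3, -0.3]
opening: 0.0514
time: 25.18
ee_pos: [0.4226, -0.0602, 0.1853]
tcp_rot: [179.5, -2.1, 153.7]
wrist_force: [0.5, -0.3, -0.1]
opening: 0.0513
0.79 [286.2 247.5] [ 0.4795 -0.0745]
roller 0.9 [258.3, 162.1, 319.2, 328.8] [ 0.487 -0.077] 155.5 [ 0.549 -0.106] [ 0.405 -0.04 ]
[ 0.42285678 -0.05817685  0.1862934 ] [179.47075905  -2.05564577 154.04109778] (array([-5.82,  1.  , -1.57]), array([ 0.01 , -0.036, -0.017]))
```

View pics/w9.png

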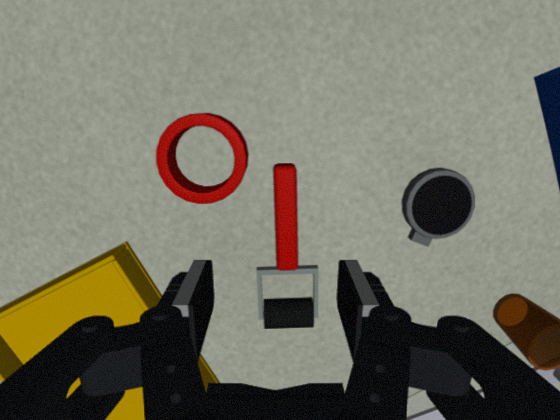

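The picture shows the roller handle from (285,165) to (287,268), aligned between the fingers, with the tape at (200,158) and the ink pad at (440,203) clear of them.

```bash
python3 -m pendant '[[[-2.8,0.5,2,0,-0.018,0,60],[-2.8,0.5,3,0,-0.018,0,60],[0,0,3,0,0,0,60],[0,0,0,0,0,0,60]]]' 60
python3 - <<'E'
from h import *
print(tool()[:3,3],bot.get_obs()['tcp_rot'],rel([.477,-.0735,.005],[180,0,155]))
E
```

```text
time: 25.67
ee_pos: [0.4815, -0.0682, 0.1047]
tcp_rot: [179.3, 0.5, 154.7]
wrist_force: [-0.7, 1.3, -0.6]
opening: 0.0512
[ 0.48153868 -0.06818645  0.1047283 ] [179.34193947   0.45447902 154.66020629] (array([ 0.26, -0.79,  9.96]), array([ 0.011,  0.008, -0.006]))
```

```bash
python3 -m pendant '[[[0.3,-0.8,2.5,0.01,0.008,0,60],[0,0,3,0,0,0,60],[0,0,2.2,0,0,0,60],[0,0,0,0,0,0,60]]]' 60
python3 - <<'E'
from h import *
print(tool()[:3,3],bot.get_obs()['tcp_rot'],rel([.477,-.0735,.005],[180,0,155]))
E
```

```text
time: 26.0
ee_pos: [0.4775, -0.0693, 0.0297]
tcp_rot: [179.9, 0.2, 155.3]
wrist_force: [-0.6, -0.1, -0.2]
opening: 0.0512
[ 0.47748744 -0.06926467  0.02965627] [1.79862450e+02 1.54991128e-01 1.55280935e+02] (array([-0.13, -0.41,  2.46]), array([0.002, 0.003, 0.005]))
```

```bash
python3 -m pendant '[[[0,-0.35,1.5,0,0,0,60],[0,-0.1,0.9,0,0,0,60],[0,0,0,0,0,0,60],[0,0,0,0,0,0,10],[0,0,0,0,0,0,10]]]' 60
python3 -m pendant '[[[0,0,0,0,0,0,10],[0,0,0,0,0,0,10],[0,0,0,0,0,0,10]]]'
python3 - <<'E'
from h import *
print(tool()[:3,3],bot.get_obs()['tcp_rot'],rel([.477,-.0735,.005],[180,0,155]))
E
```

```text
time: 26.42
ee_pos: [0.479, -0.0704, 0.0134]
tcp_rot: [179.7, 0.5, 155.7]
wrist_force: [-0.7, -0.4, 0.7]
opening: 0.0281
time: 26.67
ee_pos: [0.4806, -0.0703, 0.0166]
tcp_rot: [179.7, 0.7, 155.7]
wrist_force: [-0.0, 0.3, -1.0]
opening: 0.0176
[ 0.48062849 -0.07032113  0.01659099] [179.67140242   0.72063272 155.70076043] (array([ 0.21, -0.45,  1.15]), array([0.006, 0.013, 0.012]))
```

```bash
python3 -m pendant '[[[0,0,0,0,0,0,50],[0,0,0,0,0,0,50],[0.4,0,0.8,0,0,0,50],[0.3,0,0.6,0,0,0,50],[0,0,0.2,0,0,0,10]]]' 60
python3 -m pendant '[[[0,0,0.1,0,0,0,10],[0,0,0.1,0,0,0,10],[0,0,0,0,0,0,10]]]' 80
python3 - <<'E'
from h import *
print(tool()[:3,3],bot.get_obs()['tcp_rot'],rel([.477,-.0735,.005],[180,0,155]))
E
```

```text
time: 27.08
ee_pos: [0.4748, -0.0675, 0.0005]
tcp_rot: [179.6, 0.8, 155.7]
wrist_force: [-1.4, -0.7, -0.7]
opening: 0.032
time: 27.33
ee_pos: [0.4755, -0.0676, 0.0008]
tcp_rot: [179.6, 1.0, 155.7]
wrist_force: [0.6, 0.9, -1.0]
opening: 0.0181
[ 0.47548052 -0.0675671   0.00078534] [179.60847231   1.01932958 155.67408996] (array([-0.39, -0.48, -0.42]), array([0.007, 0.018, 0.012]))
```

```bash
python3 -m pendant '[[[0,0,-2,0,0,0,10],[0,0,-3,0,0,0,10],[0,0,-3.5,0,0,0,10],[0,0,-3.5,0,0,0,10],[0,0,0,0,0,0,10]]]' 80
python3 - <<'E'
from h import *
print(bot.get_obs()['opening'],tool()[:3,3],rel([.514,-.29,.12],[180,0,155]))
E
```

```text
time: 27.75
ee_pos: [0.4695, -0.0668, 0.1207]
tcp_rot: [179.8, 0.5, 155.7]
wrist_force: [0.3, 0.7, -0.7]
opening: 0.0184
0.01842165721676908 [ 0.46954944 -0.06684295  0.1207182 ] (array([-13.24, -18.51,   0.11]), array([0.004, 0.009, 0.012]))
```

```bash
python3 -m pendant '[[[-1.9,-2.7,0,0,0,0,10],[-1.9,-2.7,0,0,0,0,10],[-1.9,-2.7,0,0,0,0,10],[-1.9,-2.7,0,0,0,0,10],[-1.9,-2.7,0,0,0,0,10]]]'
python3 -m pendant '[[[-1.9,-2.7,0,0,0,0,10],[-1.9,-2.5,0,0,0,0,10],[0,0,0,0,0,0,10]]]'
python3 - <<'E'
from h import *
C=cam('wrist');im=bot.camera('wrist'); cv2.imwrite('pics/w10.png',im[:,:,::-1])
print(bot.get_obs()['opening'],tool()[:3,3],rel([.514,-.29,.05],[180,0,155]))
for m in bot.mark_of('wrist','roller'): print(round(m['confidence'],2),np.round(m['uv'],1),atz(C,m['uv'],.12)[:2].round(4))
E
```

```text
time: 28.17
ee_pos: [0.5027, -0.2296, 0.1222]
tcp_rot: [179.6, 0.7, 156.2]
wrist_force: [1.3, 0.5, -1.3]
opening: 0.0186
time: 28.42
ee_pos: [0.5166, -0.3004, 0.1191]
tcp_rot: [179.7, 0.7, 156.1]
wrist_force: [-0.5, 0.6, -1.9]
opening: 0.0183
0.018681085231111203 [ 0.51595224 -0.29845553  0.11889155] (array([0.59, 0.65, 6.89]), array([0.007, 0.01 , 0.019]))
0.97 [274.6 295.4] [ 0.5239 -0.3034]
```

View pics/w10.png

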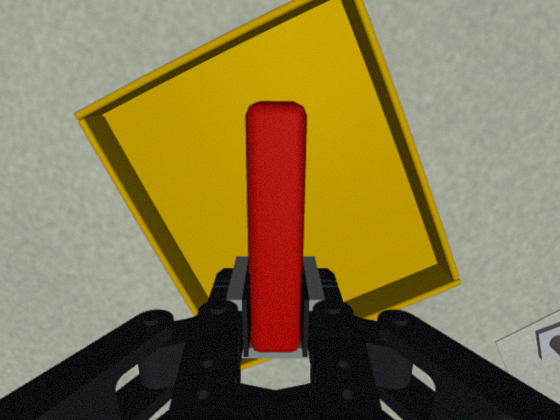

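The picture shows the roller held straight along the tool, handle from (275,100) to (275,350), over the tray. I shift slightly to centre it and lower it.

```bash
python3 -m pendant '[[[0.8,0.9,2,0.007,0.01,0,10],[0.7,0.6,2.5,0,0,0,10],[0,0,2.5,0,0,0,10],[0,0,1.5,0,0,0,10],[0,0,0,0,0,0,10]]]'
python3 - <<'E'
from h import *
print(bot.get_obs()['opening'],tool()[:3,3],rel([.505,-.285,.0075],[180,0,155]))
E
```

```text
time: 28.93
ee_pos: [0.5077, -0.2718, 0.0312]
tcp_rot: [180.0, -0.0, 156.3]
wrist_force: [-0.4, 0.5, -1.0]
opening: 0.0185
0.018478600656432347 [ 0.50767421 -0.27177138  0.03118393] (array([-0.29, -1.32,  2.37]), array([ 0.001, -0.   ,  0.022]))
```

```bash
python3 -m pendant '[[[-0.1,-1.3,0.8,0,0,0,10],[0,0,0.8,0,0,0,10],[0,0,0.4,0,0,0,10],[0,0,0,0,0,0,10]]]'
python3 - <<'E'
from h import *
print(bot.get_obs()['wrist_force'],tool()[:3,3],rel([.505,-.285,.0068],[180,0,155]))
E
```

```text
time: 29.27
ee_pos: [0.5033, -0.2828, 0.0115]
tcp_rot: [180.0, 0.0, 156.5]
wrist_force: [-0.6, -0.6, -0.9]
opening: 0.0187
[-0.57539479 -0.59192169 -0.92815658] [ 0.50326179 -0.2827707   0.0115434 ] (array([-0.25, -0.14,  0.47]), array([0.001, 0.001, 0.026]))
```

```bash
python3 -m pendant '[[[0,0,0.5,0,0,0,10],[0,0,0.1,0,0,0,10]]]'
python3 -m pendant '[[[0,0,0,0,0,0,50],[0,0,0,0,0,0,50],[0,0,0,0,0,0,50],[0,0,-2,0,0,0,50],[0,0,-3,0,0,0,50]]]'
python3 -m pendant '[[[0,0,-4,0,0,0,50],[0,0,-4,0,0,0,50],[0,0,-4,0,0,0,50],[4,0,-2,0,0,0,50],[4,0,0,0,0,0,50]]]'
python3 -m pendant '[[[4,0,0,0,0,0,50],[3,0,0,0,0,0,50],[0,0,0,0,0,0,50],[0,0,0,0,0,0,50]]]'
python3 - <<'E'
from h import *
S={};C={n:cam(n) for n in('wrist','scene','side')}
for n in C: S[n]=bot.camera(n)
Z=dict(case=0,latch_tab=.115,tray=0,bottle_a=.005,roller=.005,beaker=0,inkpad=0,tape=0)
for n in C:
    for t in Z:
        for m in bot.mark_of(n,t)[:3]:
            if m['confidence']>.4: print(n,t,round(m['confidence'],2),np.round(m['uv']),atz(C[n],m['uv'],Z[t])[:2].round(3))
a=np.vstack([S['scene'],S['side']]); w=cv2.resize(S['wrist'],(280,210))
im=np.hstack([cv2.resize(S['scene'],(400,300),interpolation=cv2.INTER_AREA),cv2.resize(S['side'],(400,300),interpolation=cv2.INTER_AREA)])
b=np.zeros((300,800,3),np.uint8); b[:,:400]=cv2.resize(S['wrist'],(400,300),interpolation=cv2.INTER_AREA); b[:,400:]=cv2.resize(S['side'][100:310,150:430],(400,300))
cv2.imwrite('pics/final.png',np.vstack([im,b])[:,:,::-1]); print(bot.get_obs()['time'],bot.get_obs()['wrist_force'])
E
```

```text
time: 29.43
ee_pos: [0.504, -0.2831, 0.0065]
tcp_rot: [180.0, 0.2, 156.5]
wrist_force: [-0.4, -0.3, -0.9]
opening: 0.0183
time: 29.85
ee_pos: [0.5019, -0.2818, 0.0533]
tcp_rot: [179.9, -0.2, 156.5]
wrist_force: [1.2, 0.4, 0.4]
opening: 0.0426
time: 30.27
ee_pos: [0.4364, -0.2535, 0.2014]
tcp_rot: [179.9, 0.1, 156.5]
wrist_force: [-0.8, 0.5, 0.6]
opening: 0.0426
time: 30.6
ee_pos: [0.3668, -0.2232, 0.2067]
tcp_rot: [-180.0, 0.6, 156.5]
wrist_force: [-0.8, 0.1, -0.2]
opening: 0.0427
wrist tray 0.83 [269. 319.] [ 0.512 -0.292]
wrist bottle_a 0.42 [277. 322.] [ 0.515 -0.285]
wrist roller 0.65 [274. 319.] [ 0.511 -0.287]
scene case 0.73 [335. 345.] [0.537 0.293]
scene latch_tab 0.71 [303. 195.] [ 0.422 -0.027]
scene latch_tab 0.55 [414. 336.] [0.425 0.383]
scene latch_tab 0.43 [325. 369.] [0.609 0.345]
scene tray 0.75 [227. 176.] [ 0.523 -0.281]
scene bottle_a 0.81 [328. 370.] [0.582 0.33 ]
scene bottle_a 0.66 [309. 334.] [0.573 0.243]
scene roller 0.64 [228. 174.] [ 0.519 -0.279]
scene roller 0.58 [303. 196.] [ 0.374 -0.098]
scene beaker 0.84 [253. 303.] [0.645 0.112]
scene inkpad 0.91 [295. 261.] [0.501 0.068]
scene tape 0.97 [303. 196.] [ 0.372 -0.098]
scene tape 0.62 [326. 370.] [0.584 0.329]
side case 0.62 [223. 192.] [0.532 0.288]
side latch_tab 0.65 [173. 153.] [0.438 0.378]
side tray 0.75 [358. 327.] [ 0.511 -0.293]
side bottle_a 0.53 [230. 183.] [0.569 0.312]
side bottle_a 0.52 [246. 194.] [0.578 0.235]
side roller 0.89 [354. 326.] [ 0.504 -0.291]
side roller 0.52 [234. 182.] [0.58  0.308]
side beaker 0.62 [294. 210.] [0.645 0.101]
side inkpad 0.9 [258. 237.] [0.504 0.059]
side tape 0.56 [243. 299.] [ 0.369 -0.1  ]
side tape 0.41 [248. 162.] [0.682 0.398]
31.95 [-0.47617678  0.52466213  0.54893446]
```

Run:
```python
from h import *
bot.camera('side');C=cam('side')
c,s=np.cos(-.068),np.sin(-.068)
f=lambda X:[[.531+c*x-s*y,.2935+s*x+c*y,z] for x,y,z in X]
for t in(1.57,1.68,1.8):
    e=[.09-.18*np.cos(t),.075+.18*np.sin(t)]; q=proj(C,f([(e[0],y,e[1]) for y in(-.11,.11)]+[(.09,y,.075) for y in(-.11,.11)])); print(t,np.r_[q.min(0),q.max(0)].round())
for m in bot.masks_of('side','lid')[:2]: print('lid',m['confidence'],np.round(m['extent']))
for m in bot.masks_of('side','roller')[:1]: print('roller',np.round(m['extent']))
print(bot.get_obs()['wrist_force'])
bot.job_done()
```

```text
1.57 [227.  87. 267. 177.]
1.68 [231.  86. 272. 177.]
1.8 [231.  86. 280. 177.]
lid 0.78 [230. 118. 243. 154.]
lid 0.7 [287. 187. 303. 216.]
roller [318. 304. 400. 332.]
[-0.1939118  -0.69718019  0.54434217]
the job is handed in; nothing more can be done
```

I handed the job in at about 32 s of the 72 s allowed. Every step of the task was carried out, but my final lid check was inconclusive.

**What was done:**
- The latch lever was swung fully aside.
- The lid was opened by its knob to about 1.68 rad, a little past upright.
- Both bottles were gripped with a tilted tool and carried without being turned. They now stand in the case.
- The ink roller was lowered into the yellow tray and released.

**What the last checks showed:**
- **Latch:** the tab was found at about (0.43, 0.38), which is the fully aside position.
- **Bottles:** the wrist picture after the second release showed both standing upright. The final marks put them at about (0.58, 0.33) and (0.57, 0.24), inside the case.
- **Roller:** it was found at about (0.51, -0.29), near the tray's centre.
- **Bystanders:** the beaker, ink pad and tape were found where they started, within the measuring error of about 1 cm.
- **Gripper:** it hangs clear of everything, with no measurable contact force.

**What failed or disagreed:**
- The last picture could not be viewed because the limit of 12 was reached, so the end state was checked by network marks only.
- The final lid mask was only a small piece that did not match the expected outline. The lid being open therefore rests on the earlier pictures, where it stood upright, and on nothing having touched it since.
- That the roller lies flat was not seen in a picture. I infer it from a level release at floor height.
- A few low-confidence detections were clearly other objects, and I ignored them.

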